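# Bring the red stamp round and stand it on the card

### The job

Turn the revolving stamp rack until the red-handled stamp stands in the opening at the rack's front, then lift it out there and set it down upright, without dropping it, with its whole foot on the blank white card. Leave the other stamps in their pockets and do not disturb the things around.

Things in the scene. Friction and masses are not known exactly. Their poses are not given: they have to be found in the camera images.
- rack: fixed round white housing, 258 mm in diameter. Origin: centre of its underside, on the turning axis; -x points out through the front opening. White keeper plates (43 to 47 mm above the table) cover the stamps' feet: a central disc of radius 68 mm (aluminium cap to 53 mm) and an outer ring from radius 102 to 129 mm. Handles and posts stand up through the 34 mm wide slot between them.
- opening (a point): middle of the rack's front opening, on the table, 85 mm from the turning axis along the rack's -x. Here the outer ring is missing for 26 degrees either side and the disc is cut back to radius 57 mm for 40 degrees either side. Only here can a stamp's foot be lifted past the plates: freely when its centre is within 15 mm of this point, seen from above.
- rotor: turning part: black disc with four square pockets (50 mm inside, walls 12 mm high, floor 20 mm above the table) centred 85 mm from the axis in its +x, +y, -x, -y directions. Turns endlessly both ways about the rack's axis, stays where it is left (friction about 0.06 N m). Origin: on the axis, 12 mm above the table, z up. Which stamp is in which pocket varies; none starts in the opening.
- post0 (a point): centre of the top of one of four like aluminium pushing posts on the rotor, 14 mm in diameter, tops 90 mm above the table, 85 mm from the axis, midway between the pockets: this one at 45 degrees in the rotor's frame, the others 90, 180, 270 degrees on. About 1 N at a post turns the rotor. 43 mm clear between a post and a neighbouring stamp's handle.
- stamp_red: the wanted one: hand stamp with a red handle, upright in a pocket of the rotor, underside 20 mm above the table; 90 mm tall: round wooden foot 46 mm in diameter, 24 mm high; neck 20 mm; round coloured handle 30 mm in diameter from 42 to 84 mm above the underside. 60 to 130 g. Origin: centre of its underside, z up its axis.
- stamp_blue: hand stamp with a blue handle, upright in a pocket of the rotor, underside 20 mm above the table; 90 mm tall: round wooden foot 46 mm in diameter, 24 mm high; neck 20 mm; round coloured handle 30 mm in diameter from 42 to 84 mm above the underside. 60 to 130 g. Origin: centre of its underside, z up its axis. Stays in its pocket.
- stamp_yellow: hand stamp with a yellow handle, upright in a pocket of the rotor, underside 20 mm above the table; 90 mm tall: round wooden foot 46 mm in diameter, 24 mm high; neck 20 mm; round coloured handle 30 mm in diameter from 42 to 84 mm above the underside. 60 to 130 g. Origin: centre of its underside, z up its axis. Stays in its pocket.
- stamp_green: hand stamp with a green handle, upright in a pocket of the rotor, underside 20 mm above the table; 90 mm tall: round wooden foot 46 mm in diameter, 24 mm high; neck 20 mm; round coloured handle 30 mm in diameter from 42 to 84 mm above the underside. 60 to 130 g. Origin: centre of its underside, z up its axis. Stays in its pocket.
- card: blank white card, 110 mm (x) by 150 mm (y), fixed in the middle of a green cutting mat of 170 by 230 mm on the table. The card's upper face is 5 mm above the table. Origin: centre of the mat's underside, on the table; axes along the card's edges.
- tape_roll: roll of white tape lying flat, 84 mm in diameter, 45 mm high; bystander. Origin: centre of its underside.
- glue_bottle: white glue bottle with an orange cap, 50 mm in diameter, 140 mm tall; bystander. Origin: centre of its underside.
- gift_box: cardboard gift box with a blue lid, 94 by 124 by 58 mm; bystander. Origin: centre of its underside.
Mind the look-alikes: they are no part of the job. There is more than one size of the stamp_blue; the job needs the smallest.

How it is judged:
By the outcome, as a careful person would: the job done as asked, in the order asked, and still so for the second after the job is handed in, with the robot touching nothing.
It also fails if it takes over 64 s, if anything falls off the work surface, if the arm or the gripper's body presses on something with over 40 N, if the wrist force passes 120 N, or if a joint passes its speed limit or range.

### The arm

A 6-joint arm with a two-finger parallel gripper is mounted at the origin on the work surface. World frame = base frame: x ahead of the robot, y to its left, z up, the work surface at z = 0. Lengths are in m, angles in rad, forces in N, time in s.
With the tool pointing down it reaches from about 0.35 to 0.8 m from the base axis. Payload 7.3 kg.
Tool frame: the origin (TCP) lies between the finger pads; the fingertips stand 25 mm ahead of it and the grasp point (between the pads) lies 6 mm ahead of it (r.tip_extent is the distance from the TCP to the fingertips, in m); z points along the fingers, y is the line along which they close (so a half turn about z gives the same grasp; the last joint's range is limited). The gripper opens to 85 mm and grips with 20 to 120 N. Pads are 22 mm wide; open, the fingers measure 114 mm over their backs; the gripper's body (76 mm by 85 mm) begins 54 mm behind the grasp point. The pads swing forward as they close: fully open they stand 13 mm farther back than shut.
Start: joints at [1.119, 0.342, 1.524, -0, 1.275, -0.146], TCP at [0.158, 0.501, 0.256] pointing down, gripper open.
Joint ranges: [-2.53, 2.53], [-0.77, 2.02], [0.04, 2.7], [-1, 4.14], [0.28, 2.66], [-3.11, 3.11]. Speed limits (rad/s): [2.57, 2.57, 3.14, 3.14, 3.14, 3.14].

### API

Orientations are given as a unit quaternion [x, y, z, w].
In Python, from workcell import r, command_gripper, optics gives the robot as it stands. The module is installed in compiled form; this text tells all that it offers. Calls block until the motion is done:
- r.reach(position, orientation): joint-space move of the TCP to a pose.
- r.move_straight(position, orientation=None, speed=0.15, max_force=None): straight line of the TCP; orientation=None keeps the orientation; speed is the mean speed in m/s. With max_force (N) it stops when the force on the tool has changed by that much, and returns True; else False.
- r.movej(angles): joint-space move.
- command_gripper(opening, force=None): finger opening in m; force is the grip in N (None keeps the last); returns when the fingers have stopped.
- r.hold(seconds).
- r.solve_ik(position, orientation): joint angles nearest the present ones, or None.
- r.read_state(): the state.
- optics.get_image(name): name is "scene" or "top" or "wrist"; returns (picture, depth): 480x640x3 uint8, red, green, blue; 480x640 float32, m along the optical axis (not along the pixel's ray), 0 where there is no reading.
- optics.camera_model(name): a dict with "K" (3x3 intrinsics, pixels), "k1" (the pictures are not rectified: a ray, as slopes to the right and down, at radius r is drawn at 1 + k1 r^2 times it, then the intrinsics apply), "R" (3x3) and "t" (3): a world point X has camera coordinates R X + t; the wrist camera has in their place "tool_from_camera" (4x4, takes a point from camera to tool coordinates, whose origin is the TCP and whose axes are the flange's). Camera axes: x right, y down, z forward; pixel columns grow to the right and rows downward; lengths in m; the calibration is good to about 2 mm. A picture is of the moment at which its call begins: read the wrist's pose just before it. camera_model takes no time and is no camera call.
A pose or a line that the arm cannot do raises r.PlanningError and nothing moves.
- r.finish_job(): hands the job in; it is judged then, once.
The state is a dict: "time_s": time; "joint_positions": joint angles; "dq": joint speeds; "tau": joint torques, N m; "eef_pos": TCP position; "eef_rot": TCP orientation; "contact_force": force on the tool from outside, world axes, zero at the start; "torque": the same for the moment, N m; "grip_width": finger opening in m; "grip_force": force on a finger pad.
Only numpy, scipy, OpenCV 4.12 (cv2) and the standard library are available. Lean on these libraries where they do the work, as an engineer would, in place of code of your own. Each camera call takes 0.05 s, during which the arm holds its last target. There are 200 camera calls.

## Working session

There is one attempt and no reset: what is moved stays moved. The work goes in short steps, each a Python script; the robot and the scene stay as the last script left them, time stands still between calls to the robot, and variables do not carry over. Pictures are saved under pics/ and viewed, at most 10 in all, crops included, and the job is handed in when it is done.

```bash
mkdir -p pics
cat > h.py <<'E'
import numpy as np, cv2
from workcell import r, command_gripper, optics
from scipy.spatial.transform import Rotation as Ro
def pose_cam(name):
    m=optics.camera_model(name)
    if name!="wrist":
        R=np.array(m["R"]);t=np.array(m["t"]);return m,R.T,-R.T@t
    s=r.read_state();T=np.eye(4);T[:3,:3]=Ro.from_quat(s["eef_rot"]).as_matrix();T[:3,3]=s["eef_pos"]
    C=T@np.array(m["tool_from_camera"]);return m,C[:3,:3],C[:3,3]
def shot(name):
    c=pose_cam(name);im,d=optics.get_image(name);return im,d,c
def ray(c,u,v):
    m,R,o=c;K=np.array(m["K"]);p=cv2.undistortPoints(np.array([[[u,v]]],float),K,np.array([m["k1"],0,0,0,0.]))[0,0]
    return R@np.array([p[0],p[1],1.]),o
def at_z(c,u,v,z):
    d,o=ray(c,u,v);return o+d*(z-o[2])/d[2]
def at_d(c,dep,u,v):
    d,o=ray(c,u,v);return o+d*dep[int(v),int(u)]
def save(n,im): cv2.imwrite("pics/"+n,im[...,::-1])
def down(yaw): # tool y axis at angle yaw+90deg ; x at yaw... z down
    return (Ro.from_euler('z',yaw)*Ro.from_euler('x',np.pi)).as_quat()
E
python3 - <<'E'
from h import *
import pickle
o={}
for n in("scene","top"):
    im,d,c=shot(n);save(n+".png",im);o[n]=(im,d,c)
pickle.dump(o,open("o.pkl","wb"))
print(c)
s=r.read_state();print(s["eef_rot"],Ro.from_quat(s["eef_rot"]).as_matrix().round(2),s["time_s"])
E
```

```text
({'K': array([[568.81884686,   0.        , 318.98595397],
       [  0.        , 568.81884686, 244.57692453],
       [  0.        ,   0.        ,   1.        ]]), 'k1': -0.18191225882364626, 'R': array([[-0.01403334, -0.99983894, -0.01118767],
       [-0.98546259,  0.01572441, -0.16916333],
       [ 0.169312  ,  0.0086511 , -0.98552453]]), 't': array([0.09712631, 0.59135081, 1.29186494])}, array([[-0.01403334, -0.98546259,  0.169312  ],
       [-0.99983894,  0.01572441,  0.0086511 ],
       [-0.01118767, -0.16916333, -0.98552453]]), array([0.36538887, 0.07663597, 1.37428608]))
[ 1.52298982e-01  9.88334234e-01 -6.50116138e-04 -2.00555634e-04] [[-0.95  0.3  -0.  ]
 [ 0.3   0.95 -0.  ]
 [ 0.   -0.   -1.  ]] 0.1
```

View pics/top.png

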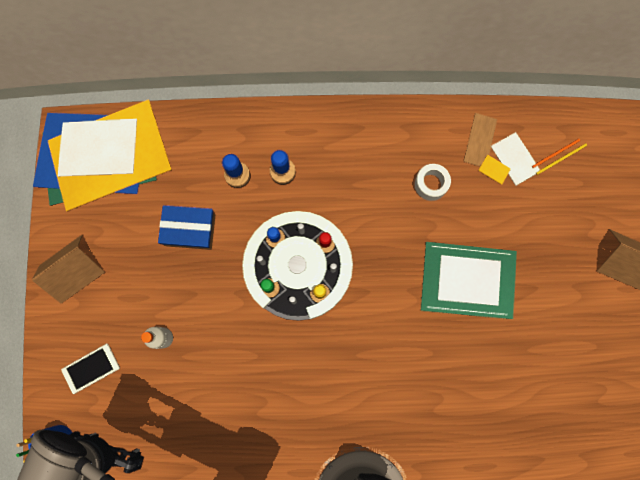

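View pics/scene.png

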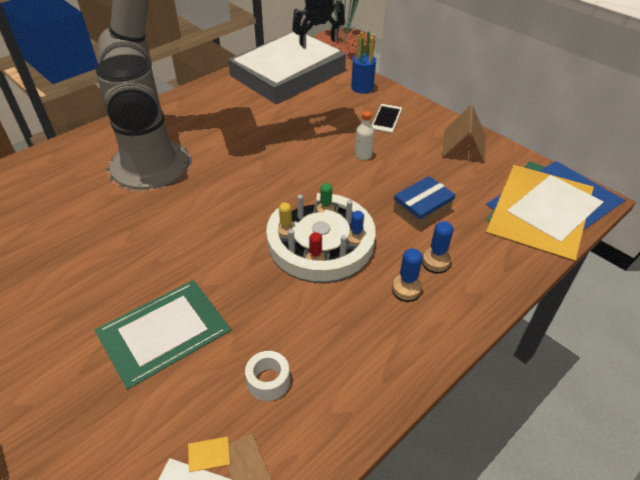

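The top view shows the rack centred near (297,264), red at (326,239), and the opening at the bottom near (290,310), facing the robot. The card is at about (470,280). I'll enlarge the rack.

Run:
```python
from h import *
import pickle
o=pickle.load(open("o.pkl","rb"));im,d,c=o["top"]
save("rack.png",cv2.resize(im[200:330,230:365],None,fx=4.4,fy=4.4,interpolation=cv2.INTER_CUBIC))
save("card.png",cv2.resize(im[230:330,410:530],None,fx=5,fy=5,interpolation=cv2.INTER_CUBIC))
```

```text
(no output)
```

View pics/rack.png

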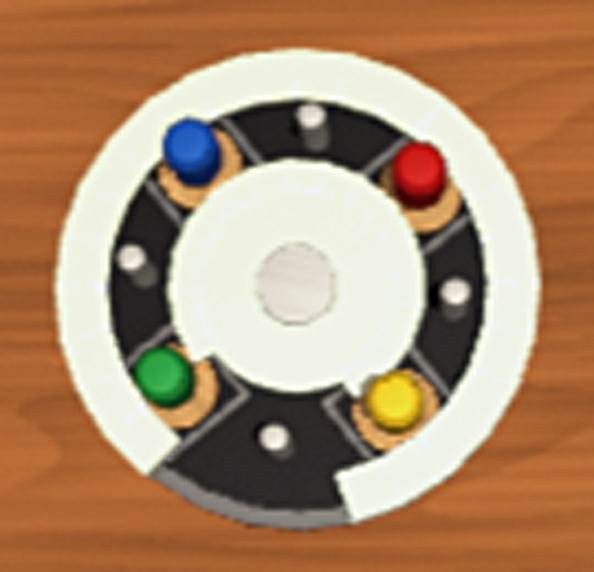

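View pics/card.png

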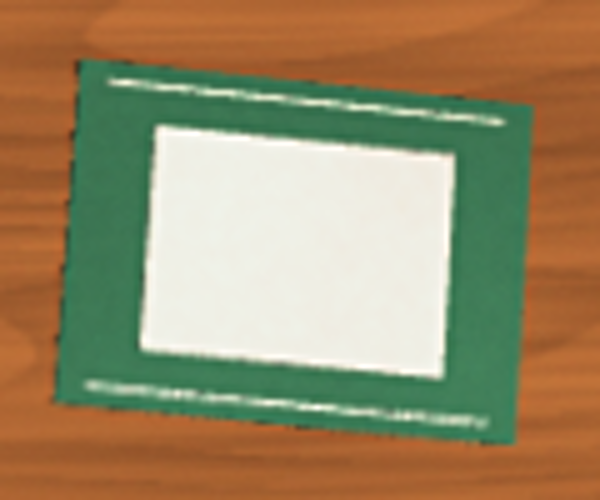

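The crop shows posts at (311,115), (455,292), (273,436), (131,258) and the cap at (296,284). The ring ends are at (150,475)/(181,437) and (351,523)/(333,473), and red is at (419,172). The card corners are clear.

Run:
```python
from h import *
import pickle
o=pickle.load(open("o.pkl","rb"));im,d,c=o["top"]
f=lambda x,y,z:at_z(c,230+x/4.4-.4,200+y/4.4-.4,z)[:2]
g=lambda x,y,z:at_z(c,410+x/5-.4,230+y/5-.4,z)[:2]
cen=f(296,284,.053)
P=np.array([f(*p,.09) for p in[(311,115),(455,292),(273,436),(131,258)]])
print("cap",cen,"postmean",P.mean(0))
ax=P.mean(0)
def pol(p,a=ax): q=p-a;return np.round([np.hypot(*q),np.degrees(np.arctan2(q[1],q[0]))],4)
for p in P:print("post",pol(p))
for n,p in dict(oL=(150,475),iL=(181,437),oR=(351,523),iR=(333,473)).items():print(n,pol(f(*p,.047)))
for n,p in dict(red=(421,168),blue=(191,143),green=(163,374),yel=(395,398)).items():print(n,pol(f(*p,.106)))
C=np.array([g(*p,.005) for p in[(157,125),(456,153),(443,379),(140,351)]]);print(C,C.mean(0),[np.linalg.norm(C[i]-C[i-1]) for i in range(4)])
print("tape",at_z(c,433,181,.045),"glue",at_z(c,150,337,.14),at_d(c,d,185,225),at_d(c,d,232,162),at_d(c,d,280,158))
```

```text
cap [0.54665086 0.14074716] postmean [0.54658463 0.14083556]
post [ 0.0848 -7.0529]
post [ 8.48000e-02 -9.70852e+01]
post [8.430000e-02 1.727769e+02]
post [ 0.0846 83.277 ]
oL [1.275000e-01 1.418969e+02]
iL [1.015000e-01 1.422869e+02]
oR [ 1.300000e-01 -1.676659e+02]
iR [ 1.021000e-01 -1.695365e+02]
red [  0.0853 -52.3636]
blue [ 0.0844 37.2964]
green [8.400000e-02 1.286727e+02]
yel [ 8.460000e-02 -1.416802e+02]
[[ 0.57094505 -0.20993829]
 [ 0.55431413 -0.35986463]
 [ 0.44306666 -0.34654963]
 [ 0.46045248 -0.19650449]] [ 0.50719458 -0.27821426] [np.float64(0.11130622592292076), np.float64(0.15084593027374904), np.float64(0.11204146761803335), np.float64(0.1510490345843267)]
tape [ 0.74646581 -0.19165008  0.045     ] glue [0.37746698 0.46139839 0.14      ] [0.64295687 0.40677654 0.06380703] [0.77691581 0.28585905 0.1242391 ] [0.78420184 0.17464022 0.12339795]
```

```bash
cat >> h.py <<'E'
AX=np.array([.5466,.1408])
def arc(phi,z,rad=.085): a=np.radians(phi);return [*(AX+rad*np.array([np.cos(a),np.sin(a)])),z],down(a)
E
python3 - <<'E'
from h import *
print("tipext",r.tip_extent)
command_gripper(.030,20)
p,q=arc(172.8,.25);r.reach(p,q)
p,q=arc(172.8,.115);r.move_straight(p,q,speed=.2)
p,q=arc(172.8,.083);print(r.move_straight(p,q,speed=.06,max_force=8))
command_gripper(.018,20)
s=r.read_state();print(s["eef_pos"],s["grip_width"],s["grip_force"],s["contact_force"],s["joint_positions"],s["time_s"])
im,d,c=shot("top");save("t2.png",cv2.resize(im[200:330,230:365],None,fx=4.4,fy=4.4))
im,d,c=shot("wrist");save("w2.png",im)
E
```

```text
tipext 0.025
False
[0.46243142 0.15146083 0.08325606] 0.018203670375419 0.0 [-0.64800286  0.16734079 -0.43590924] [ 1.58875687e-01  4.92974861e-01  1.84546977e+00 -3.43136371e-05
  8.02581425e-01 -1.28623615e+00] 4.15
```

View pics/w2.png

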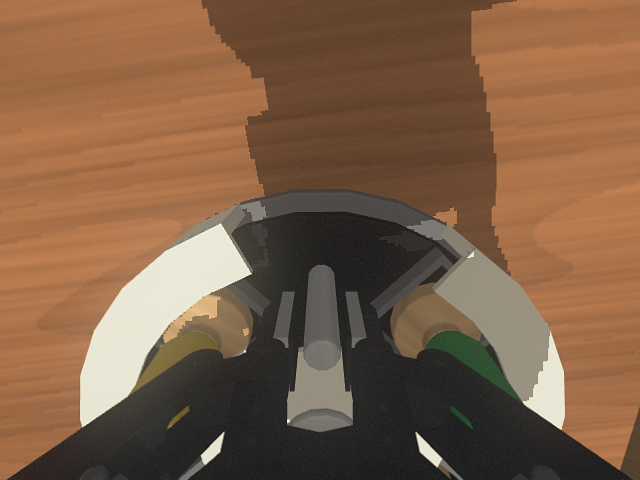

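The post stands centred between the pads at about (320,330), with both neighbouring handles clear. Next I sweep it.

Run:
```python
from h import *
for phi in np.linspace(172.8,31.8,12)[1:]:
    p,q=arc(phi,.083);x=r.move_straight(p,q,speed=.07,max_force=15)
    if x: print("stopped",phi,r.read_state()["contact_force"]);break
command_gripper(.0,20)
s=r.read_state();print(s["eef_pos"],s["grip_width"],s["contact_force"],s["time_s"])
command_gripper(.03)
p,q=arc(31.8,.25);r.move_straight(p,q,speed=.2)
p,q=arc(166.8,.28);r.reach([p[0]-.08,p[1],.3],q)
im,d,c=shot("top");save("t3.png",cv2.resize(im[200:330,230:365],None,fx=4.4,fy=4.4,interpolation=cv2.INTER_CUBIC))
im,d,c=shot("wrist");save("w3.png",im)
import pickle;pickle.dump((im,d,c),open("w3.pkl","wb"));print(r.read_state()["time_s"])
```

```text
[0.61847989 0.1860304  0.08311823] 0.013555453748063289 [ 0.06415066 -1.12965404  0.98001487] 9.1417
12.525
```

View pics/w3.png

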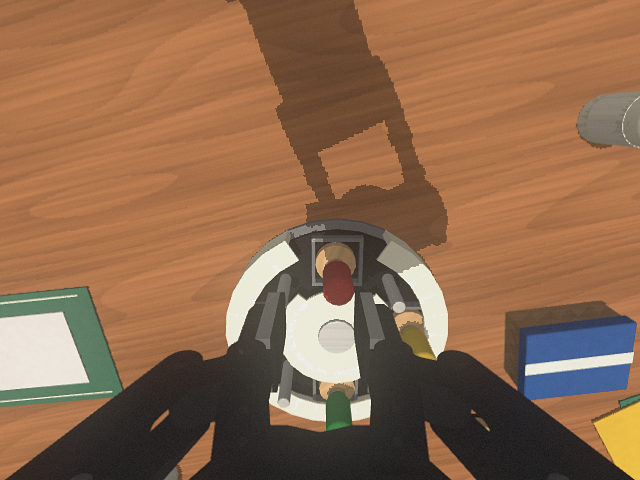

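Red now stands in the opening, with its foot at (336,260) framed by its pocket and its handle top near (338,291). Next I grasp and lift.

Run:
```python
from h import *
import pickle
im,d,c=pickle.load(open("w3.pkl","rb"))
hsv=cv2.cvtColor(im,cv2.COLOR_RGB2HSV);m=((hsv[...,0]<8)|(hsv[...,0]>172))&(hsv[...,1]>190)&(hsv[...,2]>50)
n,l,st,ce=cv2.connectedComponentsWithStats(m.astype(np.uint8));i=1+np.argmax(st[1:,4]);print(st[i],ce[i])
v,u=np.where(l==i);P=np.array([at_d(c,d,a,b) for a,b in zip(u,v)]);
t=P[P[:,2]>np.percentile(P[:,2],99)-.006];print("top",t.mean(0),P[:,2].max())
h=P[(P[:,2]>.065)&(P[:,2]<.1)]
print("center fit-ish y",(P.min(0)+P.max(0))/2)
p,q=arc(166.8,.2);print("expected",p)
r.reach(p,q);command_gripper(.046)
p,q=arc(166.8,.088);print(r.move_straight(p,q,speed=.12,max_force=6))
command_gripper(.0,35)
s=r.read_state();print(s["eef_pos"],s["grip_width"],s["grip_force"],s["contact_force"],s["time_s"])
```

```text
Traceback (most recent call last):
ValueError: attempt to get argmax of an empty sequence
```

Run:
```python
from h import *
import pickle
im,d,c=pickle.load(open("w3.pkl","rb"))
print("top",at_z(c,339,293,.11), at_d(c,d,339,290),"foot",at_z(c,336,261,.044))
p,q=arc(166.8,.2);print("expected",p)
r.reach(p,q);command_gripper(.046)
p,q=arc(166.8,.088);print(r.move_straight(p,q,speed=.12,max_force=6))
command_gripper(.0,35)
s=r.read_state();print(s["eef_pos"],s["grip_width"],s["grip_force"],s["contact_force"],s["time_s"])
```

```text
top [0.46345237 0.15986537 0.11      ] [0.46008736 0.16055844 0.11066686] foot [0.45860885 0.16100322 0.044     ]
expected [np.float64(0.46384579325578135), np.float64(0.16020982395940575), 0.2]
False
[0.46431703 0.16030786 0.08871788] 0.02950290883378332 34.63586237747222 [-0.14988931 -0.75608853  4.51740755] 14.7667
```

Run:
```python
from h import *
p,q=arc(166.8,.215)
x=r.move_straight(p,q,speed=.07,max_force=15)
s=r.read_state();print(x,s["eef_pos"],s["grip_width"],s["grip_force"],s["contact_force"],s["time_s"])
if not x:
    C=[.507,-.278]
    r.move_straight([*C,.215],q,speed=.18)
    r.move_straight([*C,.090],q,speed=.12)
    im,d,c=shot("scene");save("s4.png",cv2.resize(im[170:390,80:400],None,fx=2.4,fy=2.4))
    x=r.move_straight([*C,.066],q,speed=.02,max_force=4)
    s=r.read_state();print(x,s["eef_pos"],s["grip_width"],s["grip_force"],s["contact_force"],s["time_s"])
```

```text
False [0.46367818 0.16017636 0.21465039] 0.02882916869357577 34.54997360240668 [-0.46731762 -0.85326781 -1.31035057] 16.7333
True [ 0.50686233 -0.27814105  0.07364675] 0.02905470910353611 34.674856066703796 [-0.53435032 -0.84131399  4.40985561] 21.3833
```

View pics/s4.png

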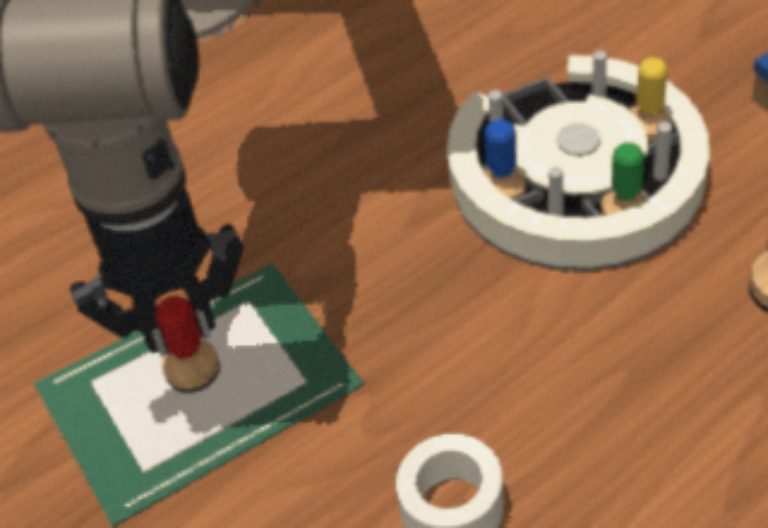

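Red hangs upright over the card at about (190,350), and the other three stamps are in their pockets. The contact height of 73.6 mm matches the expected one, so I release it.

Run:
```python
from h import *
r.hold(.3);command_gripper(.05)
s=r.read_state();p=s["eef_pos"]
r.move_straight([p[0],p[1],.2],speed=.1)
r.move_straight([p[0]-.1,p[1]+.12,.28],speed=.2);r.hold(.3)
im,d,c=shot("scene");save("s5.png",cv2.resize(im[170:390,80:400],None,fx=2.4,fy=2.4))
print(r.read_state()["time_s"])
```

```text
24.8083
```

View pics/s5.png

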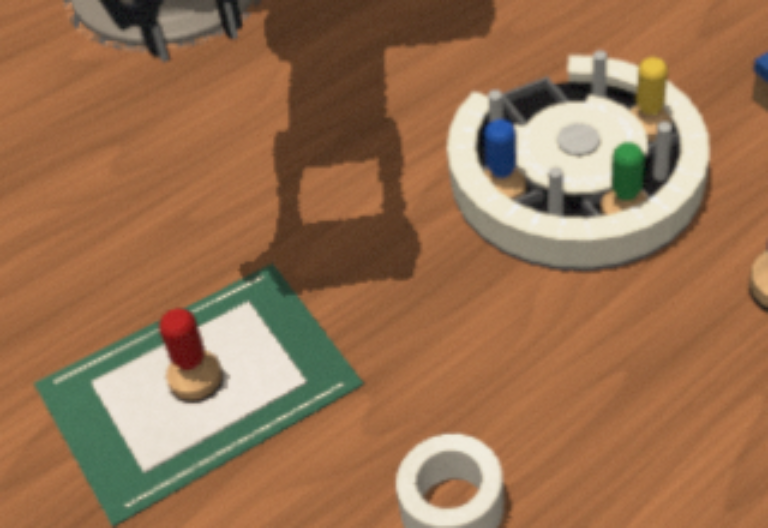

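The red stamp stands upright in the middle of the card, with its foot at (193,378), and the others are in place.

```bash
python3 -c "
from h import *
print(r.finish_job())"
```

```text
the job is handed in; nothing more can be done
None
```

The job is handed in: the red stamp was turned to the opening, lifted out there and set upright in the middle of the white card, the other three stamps are still in their pockets, and the clock read about 25 s of the 64 s allowed.

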